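# Set the camera to the preset gap on the focus bench

### The job

On the camera focus bench, roll the top of the knurled thumbwheel with a closed fingertip, stroke by stroke towards the collimator, until the red pointer stands level with the green preset clip on the scale, and do not run past the clip. Move the camera by the wheel only, never by pushing it; leave the clip and everything else lying about alone, grasp nothing, and take the finger away when the gap is set.

Things in the scene. Friction and masses are not known exactly. Their poses are not given: they have to be found in the camera images.
- bench: camera focus bench, bolted down: grey metal plate 300 x 420 mm, 12 mm thick; origin at the centre of its underside. y runs along the rail, the fixed black collimator barrel at the -y end; x runs across: thumbwheel on the -x side, white scale bar on the +x side. Rail, camera and collimator lie 50 mm to +x of the origin and reach 127 mm high; nothing on the wheel's side stands higher than the wheel.
- carriage (a joint): travel of the carriage with the white bullet camera along the rail, in m: 0 at the start, growing as it moves to the bench's -y and closes the gap between lens and collimator; stop at 0.046. It moves 4.8 mm for each radian of the wheel (30 mm a turn); a fingertip that rolls the wheel without slip travels 7.25 mm per 1 mm of carriage travel (the wheel rides on the carriage).
- wheel_crest (a point): top point of the knurled thumbwheel, mid-width, 78 mm above the table; rides with the carriage, does not turn with the wheel; axes are the bench's. The axle is 30 mm below it, along the bench's x. A black cowl hides all but the wheel's top 7 mm: two cheeks 8 mm thick, 72 mm long, 2 mm beside the wheel, their top edges 7 mm below this point.
- wheel: the knurled thumbwheel, grey metal with two white knurls, 60 mm in diameter, 16 mm wide; origin at its centre, x along its axle (the bench's x), turns about x. Rolling its top towards the collimator (bench -y) closes the gap, the other way opens it. Stiff with friction (about 2 N at the rim): it turns only while driven and stays where it is left; no backlash.
- pointer_tip (a point): tip of the thin red pointer (2.4 mm wide) that reaches from the carriage over the scale bar, 52 mm above the table; rides with the carriage; axes are the bench's
- preset_mark (a point): middle of the inner edge of the green preset clip, 52 mm above the table: a green tab 8 mm wide along the rail, standing 21 mm above the scale bar; the pointer tip passes 4 mm beside it. Axes are the bench's; the pointer is on the mark when pointer_tip and preset_mark have the same place along the bench's y.
- preset (a joint): place of the green preset clip along the scale, in m, counted like the carriage's travel: the pointer is on the middle of the clip when joint carriage reads the same. 0.012 to 0.028; it stays unless it is knocked.
- camera: the white bullet camera (60 mm across) with its carriage, pointer and the wheel's black cowl (the whole moving part but the wheel); origin in the middle of the carriage's length, level with the bench's underside, 50 mm to -x of the camera's axis; axes are the bench's
- lens_cap: black plastic lens cap, a disc 40 mm across and 9 mm high, loose on the base plate; origin at the centre of its underside
- spare_lens: small black lens barrel, 29 mm across and 28 mm high, standing loose on the base plate; origin at the centre of its underside
- driver: precision screwdriver with a red handle 10 mm thick, about 150 mm long, lying loose on the base plate; origin at its underside, 7 mm behind the blade end of the handle, handle to its -y
- board: green circuit board 130 x 100 mm on short white feet, about 22 mm high, loose on the bench; origin at the centre of its underside
- turret: white turret camera, a ball with a black face on a 94 mm round base, 85 mm high, loose on the bench; origin at the centre of its underside
- pan_base: black geared ring 86 mm across with an aluminium motor block on it, 40 mm high, loose on the bench; origin at the centre of its underside
- meter: orange hand multimeter 150 x 75 mm, 47 mm high over its dial, lying loose on the bench; origin at the centre of its underside

How it is judged:
On the way, in this order (a step that is already met when the one before it is completed fails the run):
1. the fingertip on the wheel has rolled the camera at least 4 mm closer (contact force between the fingers and wheel above 0.3 N and value of joint carriage above 0.004 m), for 0.05 s.
2. rolled by the fingertip, the pointer comes onto the green clip (contact force between the fingers and wheel above 0.3 N and y of pointer_tip in the frame of preset_mark between -0.004 and 0.004 m), for 0.05 s.
At the end, for the whole second after the job is handed in: The tip of the red pointer is within 4 mm of the middle of the green clip along the scale (that is, within the clip's 8 mm width), the carriage is at rest, the clip has not moved more than 2 mm and no loose thing has moved more than 20 mm (y of pointer_tip in the frame of preset_mark between -0.004 and 0.004 m and velocity of joint carriage between -0.002 and 0.002 m/s and distance of preset_mark from where it was at the start of the episode below 0.002 m and not (distance of any of lens_cap, spare_lens, driver, board, turret, pan_base, meter from where it was at the start of the episode above 0.02 m)); the robot touches nothing.
It fails at once if the pointer ran past the clip: more than 8 mm beyond its middle (y of pointer_tip in the frame of preset_mark below -0.008 m).
It fails at once if the camera or its carriage was pushed with more than 8 N (only the wheel is to be touched) (contact force between any of the fingers, the arm and camera above 8 N).
It fails at once if the preset clip was knocked by more than 2 mm (distance of preset_mark from where it was at the start of the episode above 0.002 m).
It fails at once if a loose thing was lifted or moved by more than 20 mm (distance of any of lens_cap, spare_lens, driver, board, turret, pan_base, meter from where it was at the start of the episode above 0.02 m).
It also fails if it takes over 54 s, if anything falls off the work surface, if the arm or the gripper's body presses on something with over 40 N, if the wrist force passes 120 N, or if a joint passes its speed limit or range.

### The arm

A 7-joint arm with a two-finger parallel gripper is mounted at the origin on the work surface. World frame = base frame: x ahead of the robot, y to its left, z up, the work surface at z = 0. Lengths are in m, angles in rad, forces in N, time in s.
With the tool pointing down it reaches from about 0.4 to 0.85 m from the base axis. Payload 10.4 kg.
Tool frame: the origin (TCP) lies at the very end of the fingers, on their centre line; the grasp point (between the pads) lies 19 mm behind it; z points along the fingers, y is the direction in which the jaws open and shut (so a half turn about z gives the same grasp; the last joint's range is limited). The gripper opens to 87 mm and grips with 3 to 60 N. Pads are 19 mm wide; open, the fingers measure 117 mm over their backs; the gripper's body (75 mm by 190 mm) begins 51 mm behind the grasp point.
Start: joints at [1.284, 0.332, -0.065, 1.46, 0.022, 1.35, -0.088], TCP at [0.163, -0.603, 0.223] pointing down, gripper open.
Joint ranges: [-2.6, 2.6], [-0.5, 2.12], [-1.47, 1.34], [0.16, 2.42], [-1.27, 4.41], [0.06, 2.06], [-2.6, 2.6]. Speed limits (rad/s): [2.22, 2.22, 2.79, 2.79, 3.14, 3.14, 3.14].

### API

Orientations are given as a unit quaternion [x, y, z, w].
In Python, from bench import r gives the robot as it stands.
- The arm moves only by the tool move_arm, never from a script. Its argument "deltas" is a list of rows, each a list of 5 numbers: the gripper's target within -1 to 1 (fully open at 1, half-way at 0, shut at -1), then the shift along the tool's x, y, z as a fraction of full scale, then the turn about the tool's z as a fraction of full scale. A call has 1 to 12 rows; each row shifts and turns the commanded pose from where the row before left it, along the tool's axes as they then stand; what a row does not reach is not made up. Full scale, the value 1, is 2.5 cm for a shift and 90 degrees for a turn. A row lasts 1/12 s, in which the tool goes at most 41.7 mm and 7.16 degrees, less where a joint would pass 70% of its speed; a pose out of reach is approached as far as the arm can. A call with a number of a shift or a turn outside -1 to 1 is refused whole. A call with a gripper value outside its range is refused whole. The fingers move at their own pace and stop on an object; "squeeze" is the grip in N (left out, the last holds). Time passes only in rows, so rows that do not move let the fingers close. It gives the time, the measured TCP pose, the force and the opening at its end, in the units of the state.
- r.read_state(): the state, without advancing time (a new reading comes with each control period).
- r.camera(name): name is "side" or "top" or "wrist"; returns the picture (420x560x3 uint8, red, green, blue); there is no depth.
- r.camera_info(name): a dict with "K" (3x3 intrinsics, pixels), "R" (3x3) and "t" (3): a world point X has camera coordinates R X + t; the wrist camera has in their place "hand_eye" (4x4, takes a point from camera to tool coordinates, whose origin is the TCP and whose axes are the flange's). Camera axes: x right, y down, z forward; pixel columns grow to the right and rows downward; lengths in m; the calibration is good to about 2 mm. A picture is of the moment at which its call begins: read the wrist's pose just before it. camera_info takes no time and is no camera call.
- r.close_job(): hands the job in, once; it reports no verdict.
Trained networks look in the newest picture that a camera, given by its name, has taken for a name from the list of things; names that differ only in an ending like _2 or _b are one class to them, and where a whole thing is asked for, a point or a joint stands for the part that bears it (a point fixed in the world has none). Each returns a list of dicts, best first, with "confidence" (0 to 1); they miss things now and then, are a little off and sometimes report something else, mostly with a low value. They report only what shows in the picture. A call takes as long as a camera call.
- r.boxes_of(camera, label): "position" ([x, y, z] in m, in the coordinates of the camera as it stood for that picture, good to about 4 mm: the middle of the surface that is visible of it).
- r.tip_of(camera, label): "position" ([x, y, z] in m, in the coordinates of the camera as it stood for that picture, good to about 4 mm: a listed point, or the origin of a listed thing).
The state is a dict: "time": time; "joint_positions": joint angles; "joint_vel": joint speeds; "joint_torque": joint torques, N m; "ee_pos": TCP position; "eef_rot": TCP orientation; "ft_force": force on the tool from outside, world axes, zero at the start; "torque": the same for the moment, N m; "width": finger opening in m.
Only numpy, scipy, OpenCV 4.12 (cv2) and the standard library are available. Lean on these libraries where they do the work, as an engineer would, in place of code of your own. Each camera call takes 0.05 s, during which the arm holds its last target.

## Working session

There is one attempt and no reset: what is moved stays moved. The work goes in short steps, Python scripts to look and compute and a tool call to move; the robot and the scene stay as the last step left them, time stands still between calls to the robot, and variables do not carry over. Pictures are saved under pics/ and viewed, and the job is handed in when it is done.

Besides the shell and the picture viewer there is one more tool, called by a JSON object that holds its "name" and its "arguments". move_arm: Moves the arm, as the interface text tells. Shift numbers are shares of 2.5 cm and turn numbers shares of 90 degrees, none past 1 either way. Its arguments: {"type":"object","properties":{"deltas":{"type":"array","items":{"type":"array","items":{"type":"number"}}},"squeeze":{"type":"number"}},"required":["deltas"]}

```bash
ls; mkdir -p pics; cat > h.py <<'E'
import numpy as np, cv2
from bench import r
def save(n,f):
    im=r.camera(n); cv2.imwrite('pics/'+f,cv2.cvtColor(im,cv2.COLOR_RGB2BGR)); return im
def w(n,p):
    c=r.camera_info(n); return np.array(c['R']).T@(np.array(p)-np.array(c['t']))
def px(n,P):
    c=r.camera_info(n); q=np.array(c['R'])@np.array(P)+np.array(c['t']); u=np.array(c['K'])@q; return u[:2]/u[2]
E
python3 - <<'E'
from h import *
np.set_printoptions(precision=4,suppress=True)
s=r.read_state(); print(s)
for c in ('top','side'):
    save(c,c+'0.png')
    for l in ('wheel_crest','pointer_tip','preset_mark','bench','wheel','camera'):
        for d in r.tip_of(c,l)[:2]: print(c,l,d['confidence'],w(c,d['position']))
E
```

```text
pics
{'time': 0.0, 'joint_positions': array([ 1.2844,  0.3329, -0.0647,  1.461 ,  0.0216,  1.3499, -0.0885]), 'joint_vel': array([-0.0005,  0.0018,  0.001 ,  0.0014,  0.0011,  0.0003,  0.0004]), 'joint_torque': array([  0.0002, -62.3246,   0.0251, -38.9895,  -0.0612,   0.0397,
         0.0002]), 'ee_pos': array([ 0.1628, -0.603 ,  0.2217]), 'eef_rot': array([ 0.9913,  0.1315, -0.0001, -0.0007]), 'ft_force': array([0.4709, 0.3555, 0.6805]), 'torque': array([-0.039 ,  0.0217, -0.0008]), 'width': 0.08696733025389583}
top wheel_crest 0.78 [0.5172 0.0071 0.0822]
top pointer_tip 0.84 [0.6886 0.0415 0.0512]
top preset_mark 0.44 [0.6964 0.0288 0.0509]
top bench 0.82 [ 0.583  -0.0098  0.001 ]
top wheel 0.58 [0.5169 0.004  0.0471]
top camera 0.8 [ 0.5771  0.0188 -0.0059]
top camera 0.61 [ 0.4943 -0.1205  0.0141]
side wheel_crest 0.94 [0.5138 0.0093 0.0808]
side pointer_tip 0.74 [0.6887 0.0482 0.0522]
side preset_mark 0.57 [0.6959 0.0335 0.0533]
side bench 0.6 [ 0.5856 -0.01    0.0054]
side wheel 0.58 [0.5169 0.013  0.0467]
side camera 0.82 [ 0.5726  0.0274 -0.0017]
```

View pics/top0.png

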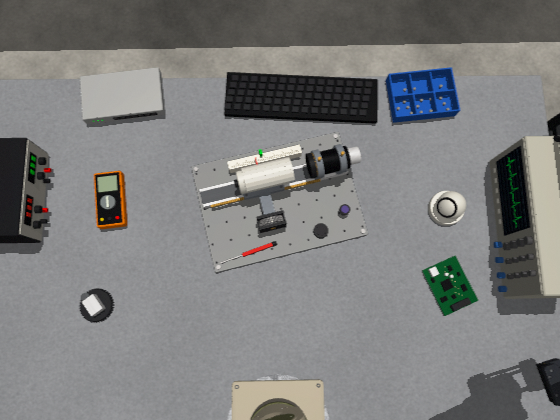

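View pics/side0.png

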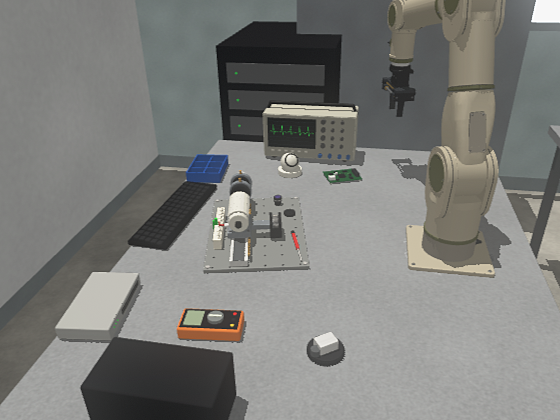

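The top view shows the bench at about columns 195–366, rows 136–271. The wheel is near (271,220), the pointer near (257,160), the clip at (261,153), and the collimator to the right. Next I measure the bench yaw and a pixel-based pointer-to-clip gap.

```bash
python3 - <<'E'
from h import *
np.set_printoptions(precision=4,suppress=True)
im=cv2.cvtColor(cv2.imread('pics/top0.png'),cv2.COLOR_BGR2RGB)
c=r.camera_info('top');K=np.array(c['K']);R=np.array(c['R']);t=np.array(c['t'])
def bp(uv,z):
    d=R.T@np.linalg.inv(K)@np.array([*uv,1.]);o=-R.T@t
    return o+d*(z-o[2])/d[2]
P=[bp(p,0.012) for p in [(195,168),(335,136),(366,235),(217,271)]]
for p in P: print(p)
for a,b in ((0,1),(3,2)):
    d=P[b]-P[a]; print(np.linalg.norm(d),np.degrees(np.arctan2(d[0],-d[1])))
for a,b in ((3,0),(2,1)):
    d=P[b]-P[a]; print(np.linalg.norm(d),np.degrees(np.arctan2(d[1],d[0])))
hsv=cv2.cvtColor(im,cv2.COLOR_RGB2HSV).astype(int)
reg=np.zeros(im.shape[:2],bool);reg[140:175,225:305]=1
g=(hsv[...,0]>45)&(hsv[...,0]<80)&(hsv[...,1]>120)&(hsv[...,2]>60)&reg
rd=((hsv[...,0]<8)|(hsv[...,0]>172))&(hsv[...,1]>110)&(hsv[...,2]>60)&reg
for m in (g,rd):
    y,x=np.nonzero(m);print(list(zip(x,y)))
    print(bp((x.mean(),y.mean()),0.052))
cv2.imwrite('pics/topz.png',cv2.resize(cv2.cvtColor(im[130:280,190:370],cv2.COLOR_RGB2BGR),None,fx=4,fy=4,interpolation=cv2.INTER_CUBIC))
print(px('top',[.515,.008,.079]))
E
```

```text
[0.6741 0.214  0.012 ]
[ 0.7617 -0.1732  0.012 ]
[ 0.4817 -0.245   0.012 ]
[0.3921 0.1522 0.012 ]
0.3970268682167125 12.752984939256612
0.4072635213961108 12.713617830005523
0.28866077824537584 12.351614968379543
0.2890502659352974 14.381477022597249
[(np.int64(259), np.int64(149)), (np.int64(260), np.int64(149)), (np.int64(261), np.int64(149)), (np.int64(259), np.int64(150)), (np.int64(260), np.int64(150)), (np.int64(261), np.int64(150)), (np.int64(259), np.int64(151)), (np.int64(260), np.int64(151)), (np.int64(261), np.int64(151)), (np.int64(259), np.int64(152)), (np.int64(260), np.int64(152)), (np.int64(261), np.int64(152)), (np.int64(262), np.int64(152)), (np.int64(259), np.int64(153)), (np.int64(260), np.int64(153)), (np.int64(261), np.int64(153)), (np.int64(260), np.int64(154)), (np.int64(261), np.int64(154)), (np.int64(260), np.int64(155)), (np.int64(261), np.int64(155))]
[0.7046 0.0347 0.052 ]
[(np.int64(255), np.int64(158)), (np.int64(255), np.int64(160)), (np.int64(256), np.int64(161)), (np.int64(256), np.int64(162)), (np.int64(256), np.int64(163)), (np.int64(257), np.int64(163))]
[0.6786 0.0466 0.052 ]
[271.3253 219.4052]
```

View pics/topz.png

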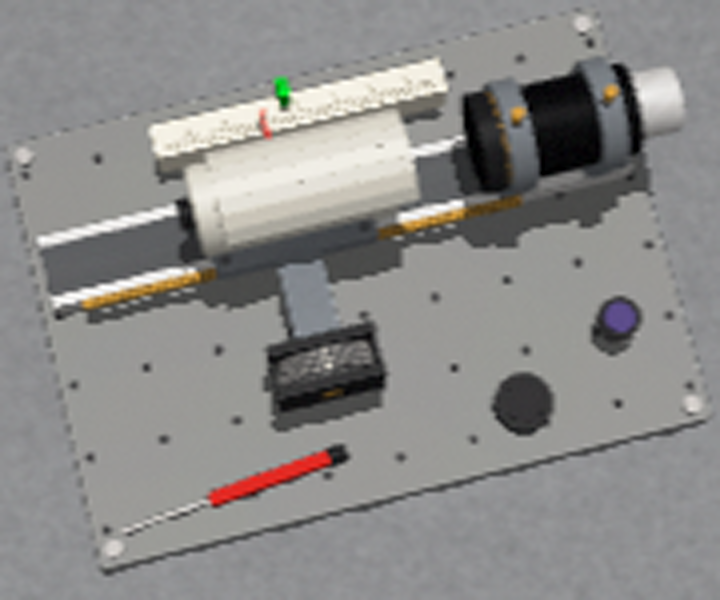

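{"name": "move_arm", "arguments": {"deltas": [[-1,1,-1,0,0.022],[-1,1,-1,0,0],[-1,1,-1,0,0],[-1,1,-1,0,0],[-1,1,-1,0,0],[-1,1,-1,0,0],[-1,1,-1,0,0],[-1,1,-1,0,0],[-1,1,-1,0,0],[-1,1,-1,0,0],[-1,1,-1,0,0],[-1,1,-1,0,0]], "squeeze": 10}}

```text
time: 1.7
ee_pos: [0.3865, -0.2409, 0.2229]
eef_rot: [0.993, 0.114, 0.0, 0.0]
ft_force: [1.7, -0.4, -0.2]
width: 0.0152
```

{"name": "move_arm", "arguments": {"deltas": [[-1,0.9,-1,0,0],[-1,0.9,-1,0,0],[-1,0.9,-1,0,0],[-1,0.9,-1,0,0],[-1,0.9,-1,0,0],[-1,0.9,-1,0,0],[-1,0.5,-0.8,0,0],[-1,0.2,-0.3,0,0],[-1,0,0,0,0],[-1,0,0,0,0]]}}

```text
time: 2.53
ee_pos: [0.4939, -0.0357, 0.2224]
eef_rot: [0.993, 0.114, -0.0, 0.0]
ft_force: [0.5, -0.9, 0.1]
width: 0.0006
```

```bash
cat >> h.py <<'E'
from scipy.spatial.transform import Rotation as Ro
def wristT(s):
    T=np.eye(4);T[:3,:3]=Ro.from_quat(s['eef_rot']).as_matrix();T[:3,3]=s['ee_pos']
    return T@np.array(r.camera_info('wrist')['hand_eye'])
def ww(T,p): return (T@np.array([*p,1]))[:3]
def look(f,labels=('wheel_crest','pointer_tip','preset_mark')):
    s=r.read_state();T=wristT(s);save('wrist',f);o={}
    for l in labels:
        for d in r.tip_of('wrist',l)[:1]:
            o[l]=ww(T,d['position']);print(l,d['confidence'],o[l])
    return s,T,o
np.set_printoptions(precision=4,suppress=True)
E
python3 - <<'E'
from h import *
s,T,o=look('w1.png')
print(s['ee_pos'],s['eef_rot'],s['time'],s['width'])
print(r.camera_info('wrist'))
E
```

```text
wheel_crest 0.67 [0.5194 0.0128 0.0797]
[ 0.4939 -0.0357  0.2224] [ 0.9934  0.1144 -0.0002  0.0002] 2.5333 0.000623325144526468
{'K': array([[347.4849,   0.    , 277.0008],
       [  0.    , 347.4849, 207.4705],
       [  0.    ,   0.    ,   1.    ]]), 'hand_eye': array([[ 0.0002, -0.9548, -0.2974,  0.0829],
       [ 1.    ,  0.0004, -0.0007, -0.0003],
       [ 0.0008, -0.2974,  0.9548, -0.1627],
       [ 0.    ,  0.    ,  0.    ,  1.    ]])}
```

View pics/w1.png

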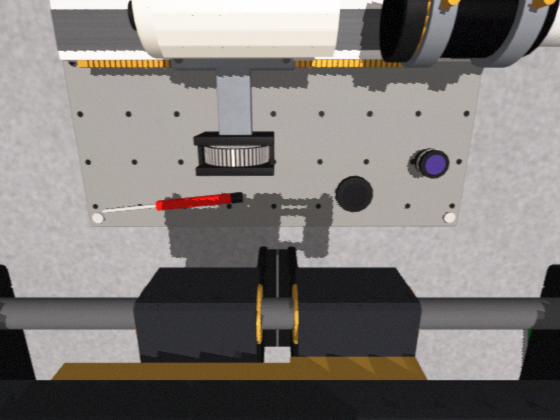

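The wrist view shows the wheel at about (236,153) and the rail horizontal, so the yaw matches. The pointer is out of frame, so I move on along tool x to see the pointer and clip.

{"name": "move_arm", "arguments": {"deltas": [[-1,1,-0.4,0,0],[-1,1,-0.4,0,0],[-1,1,-0.4,0,0],[-1,1,-0.4,0,0],[-1,0,0,0,0],[-1,0,0,0,0],[-1,0,0,0,0]]}}

```text
time: 3.32
ee_pos: [0.582, 0.0256, 0.2223]
eef_rot: [0.993, 0.114, -0.0, 0.0]
ft_force: [-0.6, -0.5, 2.0]
width: 0.0005
```

```bash
cat >> h.py <<'E'
def wbp(T,uv,z):
    K=np.array(r.camera_info('wrist')['K']);d=T[:3,:3]@np.linalg.inv(K)@np.array([*uv,1.]);o=T[:3,3]
    return o+d*(z-o[2])/d[2]
E
python3 - <<'E'
from h import *
s=r.read_state()
import copy
s1=dict(s);s1['ee_pos']=np.array([0.4939,-0.0357,0.2224])
print('crest px',wbp(wristT(s1),(236,153),.078))
s,T,o=look('w2.png')
print(s['ee_pos'],s['time'])
n=np.array([.2266,-.974,0]); 
if 'pointer_tip' in o and 'preset_mark' in o: print((o['preset_mark']-o['pointer_tip'])@n)
E
```

```text
crest px [0.5221 0.0085 0.078 ]
wheel_crest 0.91 [0.5191 0.011  0.0783]
pointer_tip 0.91 [0.6874 0.0465 0.0522]
preset_mark 0.75 [0.689  0.0314 0.0536]
[0.582  0.0256 0.2223] 3.3167
0.01510052396250999
```

View pics/w2.png

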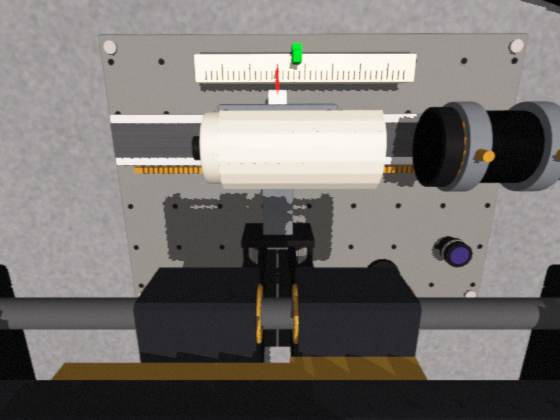

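The wrist view now shows the red pointer near column 277 (tip row ~67) and the green clip at column 297, rows 43–62. I compute the gap from pixels.

```bash
cat >> h.py <<'E'
n=np.array([.2266,-.974,0])
def gap(f,T):
    im=cv2.imread('pics/'+f);h=cv2.cvtColor(im,cv2.COLOR_BGR2HSV).astype(int)
    reg=np.zeros(im.shape[:2],bool);reg[20:110,190:420]=1
    g=(h[...,0]>45)&(h[...,0]<80)&(h[...,1]>120)&(h[...,2]>60)&reg
    rd=((h[...,0]<8)|(h[...,0]>172))&(h[...,1]>120)&(h[...,2]>80)&reg
    P=[]
    for m,sel in((rd,'tip'),(g,'bot')):
        y,x=np.nonzero(m)
        if not len(x): print('none',sel);return
        print(sel,x.min(),x.max(),y.min(),y.max())
        k=(y<=y.min()+4) if sel=='tip' else (y>=0)
        P.append(wbp(T,(x[k].mean(),y[k].mean()),.052))
    print('tip',P[0],'clip',P[1],'gap',(P[1]-P[0])@n)
E
python3 - <<'E'
from h import *
T=wristT(r.read_state());gap('w2.png',T)
print('crest guess', )
E
```

```text
tip 275 279 68 90
bot 292 302 43 64
tip [0.6869 0.0505 0.052 ] clip [0.7046 0.0368 0.052 ] gap 0.017364937937583418
crest guess
```

{"name": "move_arm", "arguments": {"deltas": [[-1,-1,-0.28,0,0],[-1,-1,0,0,0],[-1,-0.6,0,1,0],[-1,0,0,1,0],[-1,0,0,1,0],[-1,0,0,1,0],[-1,0,0,0.8,0],[-1,0,0,0.4,0],[-1,0,0,0,0],[-1,0,0,0,0]]}}

```text
time: 4.35
ee_pos: [0.5176, 0.0186, 0.0932]
eef_rot: [0.993, 0.114, 0.0, 0.0]
ft_force: [0.0, 0.2, -0.4]
width: 0.0006
```

```bash
python3 - <<'E'
from h import *
s,T,o=look('w3.png')
print(s['ee_pos'],s['time'],s['ft_force'])
e=np.array(s['ee_pos'])
for c in('side',):
    im=save(c,'side3.png')
u=px('side',e).astype(int);print(u)
a,b=u
cv2.imwrite('pics/side3z.png',cv2.resize(cv2.cvtColor(im[b-50:b+50,a-70:a+70],cv2.COLOR_RGB2BGR),None,fx=5,fy=5,interpolation=cv2.INTER_CUBIC))
E
```

```text
wheel_crest 0.86 [0.5191 0.0132 0.0767]
[0.5176 0.0186 0.0932] 4.35 [ 0.0255  0.2152 -0.3778]
[273 212]
```

View pics/w3.png

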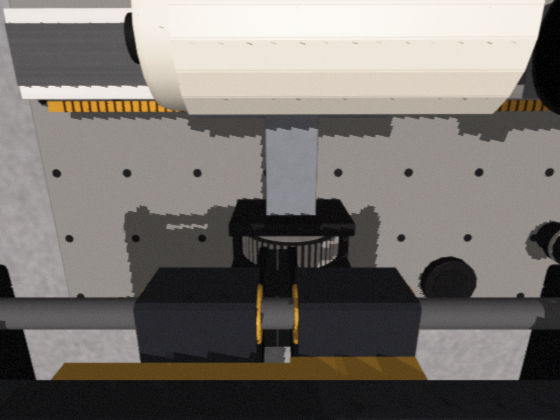

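View pics/side3z.png

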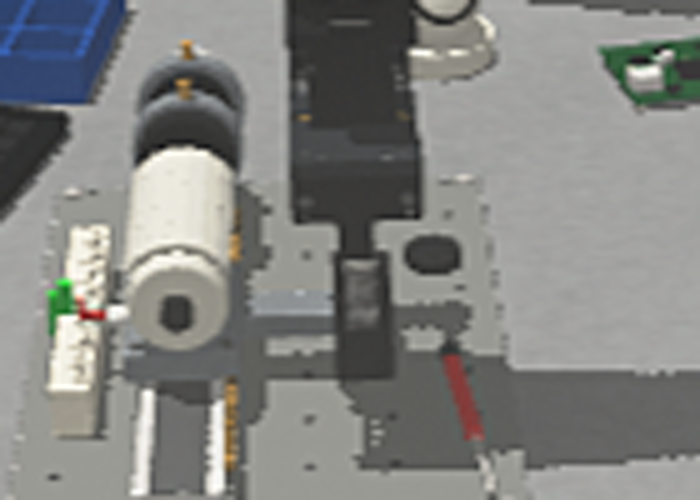

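{"name": "move_arm", "arguments": {"deltas": [[-1,0,0,0.4,0],[-1,0,0,0.12,0],[-1,0,0,0.04,0],[-1,0,0,0,0]]}}

```text
time: 4.93
ee_pos: [0.5173, 0.0187, 0.0783]
eef_rot: [0.993, 0.114, -0.0, 0.0]
ft_force: [-0.4, -0.0, 0.3]
width: 0.0005
```

{"name": "move_arm", "arguments": {"deltas": [[-1,0,0,0.04,0],[-1,0,0,0,0]]}}

```text
time: 5.1
ee_pos: [0.5175, 0.0187, 0.0779]
eef_rot: [0.993, 0.114, -0.0, 0.0]
ft_force: [-4.1, -0.4, 7.8]
width: 0.0002
```

{"name": "move_arm", "arguments": {"deltas": [[-1,0,0,0.04,0],[-1,0,0,0,0]]}}

```text
time: 5.27
ee_pos: [0.5176, 0.0188, 0.0776]
eef_rot: [0.993, 0.114, -0.0, 0.0]
ft_force: [-7.3, -1.4, 17.4]
width: 0.0003
```

{"name": "move_arm", "arguments": {"deltas": [[-1,0,0.12,0,0],[-1,0,0.15,0,0],[-1,0,0.15,0,0],[-1,0,0.15,0,0],[-1,0,0,0,0]]}}

```text
time: 5.68
ee_pos: [0.5212, 0.0042, 0.078]
eef_rot: [0.993, 0.114, 0.0, 0.001]
ft_force: [-6.7, -2.4, 19.3]
width: 0.0005
```

```bash
python3 - <<'E'
from h import *
s,T,o=look('w4.png',('wheel_crest',))
print(s['ee_pos'],s['time'],s['ft_force'])
E
```

```text
wheel_crest 0.96 [0.5204 0.0104 0.0789]
[0.5212 0.0042 0.078 ] 5.6833 [-6.7168 -2.3961 19.2809]
```

View pics/w4.png

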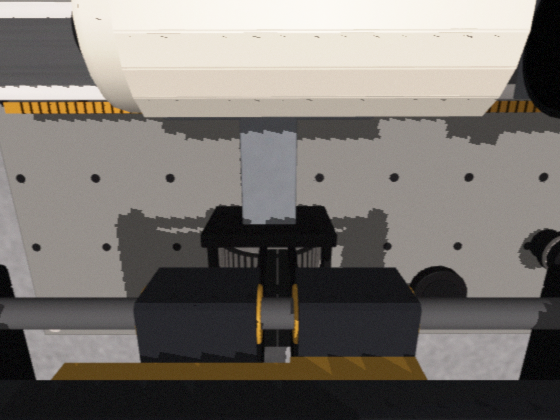

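The cheeks' centre moved from column 292 to 269 relative to the finger at 278. That is about 13 mm of the 15 mm stroke, so the carriage rolled about 2 mm without slip. I continue with stroke cycles.

{"name": "move_arm", "arguments": {"deltas": [[-1,0,0,-0.2,0],[-1,0,-0.54,0,0],[-1,0,0,0,0],[-1,0,0,0.2,0],[-1,0,0,0,0],[-1,0,0.15,0,0],[-1,0,0.15,0,0],[-1,0,0.15,0,0],[-1,0,0.15,0,0],[-1,0,0.15,0,0],[-1,0,0,0,0]]}}

```text
time: 6.7
ee_pos: [0.5233, -0.0017, 0.0777]
eef_rot: [0.994, 0.114, 0.001, 0.001]
ft_force: [-2.2, -2.5, 17.4]
width: 0.0002
```

```bash
python3 - <<'E'
from h import *
s,T,o=look('w5.png',('wheel_crest',))
print(s['ee_pos'],s['time'],s['ft_force'])
E
```

```text
wheel_crest 0.8 [0.5194 0.0056 0.0769]
[ 0.5233 -0.0017  0.0777] 6.7 [-2.2368 -2.4946 17.4352]
```

View pics/w5.png

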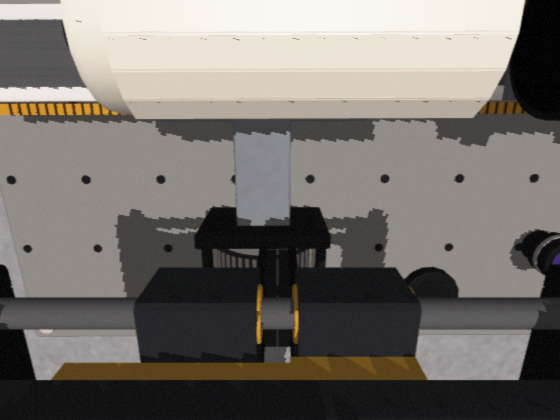

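{"name": "move_arm", "arguments": {"deltas": [[-1,0,0,-0.2,0],[-1,0,-0.64,0,0],[-1,0,0,0,0],[-1,0,0,0.2,0],[-1,0,0,0,0],[-1,0,0.15,0,0],[-1,0,0.15,0,0],[-1,0,0.15,0,0],[-1,0,0.15,0,0],[-1,0,0.15,0,0],[-1,0,0,0,0]]}}

```text
time: 7.72
ee_pos: [0.5238, -0.0049, 0.0776]
eef_rot: [0.994, 0.114, 0.001, 0.001]
ft_force: [-3.7, -2.5, 18.6]
width: 0.0006
```

{"name": "move_arm", "arguments": {"deltas": [[-1,0,0,-0.2,0],[-1,0,-0.64,0,0],[-1,0,0,0,0],[-1,0,0,0.2,0],[-1,0,0,0,0],[-1,0,0.15,0,0],[-1,0,0.15,0,0],[-1,0,0.15,0,0],[-1,0,0.15,0,0],[-1,0,0.15,0,0],[-1,0,0,0,0]]}}

```text
time: 8.63
ee_pos: [0.5245, -0.0078, 0.0776]
eef_rot: [0.994, 0.114, 0.001, 0.001]
ft_force: [-3.4, -2.6, 18.8]
width: 0.0005
```

```bash
python3 - <<'E'
from h import *
s,T,o=look('w6.png',('wheel_crest',))
print(s['ee_pos'],s['time'],s['ft_force'])
for c in ('top','side'):
    save(c,c+'6.png');P={}
    for l in ('pointer_tip','preset_mark'):
        for d in r.tip_of(c,l)[:1]: P[l]=w(c,d['position']);print(c,l,d['confidence'],P[l])
    if len(P)==2: print((P['preset_mark']-P['pointer_tip'])@n)
E
```

```text
wheel_crest 0.63 [0.5221 0.     0.0781]
[ 0.5245 -0.0078  0.0776] 8.6333 [-3.3601 -2.6108 18.788 ]
top pointer_tip 0.58 [0.6895 0.0329 0.0507]
top preset_mark 0.36 [0.6991 0.0322 0.0511]
0.0028400830675511827
side pointer_tip 0.57 [0.6857 0.0424 0.0545]
side preset_mark 0.6 [0.6949 0.0365 0.0527]
0.007830434028367706
```

View pics/w6.png

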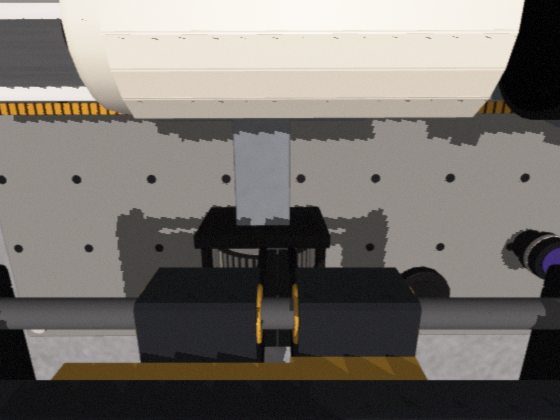

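{"name": "move_arm", "arguments": {"deltas": [[-1,0,0,-1,0],[-1,0,0,-1,0],[-1,0,0,-1,0],[-1,0,0,-1,0],[-1,0,0,-1,0],[-1,1,0,-0.8,0],[-1,1,0,0,0],[-1,0.6,0,0,0],[-1,0,0,0,0],[-1,0,0,0,0],[-1,0,0,0,0]]}}

```text
time: 9.95
ee_pos: [0.586, 0.0084, 0.2206]
eef_rot: [0.993, 0.114, -0.001, 0.0]
ft_force: [-0.6, 0.1, -0.3]
width: 0.0002
```

```bash
python3 - <<'E'
from h import *
s,T,o=look('w7.png')
print(s['ee_pos'],s['time'])
if 'pointer_tip' in o and 'preset_mark' in o: print((o['preset_mark']-o['pointer_tip'])@n)
gap('w7.png',T)
E
```

```text
wheel_crest 0.64 [ 0.5228 -0.0006  0.0765]
pointer_tip 0.82 [0.6933 0.0377 0.0566]
preset_mark 0.58 [0.6919 0.0313 0.0523]
[0.586  0.0084 0.2206] 9.95
0.005897797526040753
tip 268 271 67 89
bot 272 281 42 63
tip [0.69   0.0398 0.052 ] clip [0.7045 0.0374 0.052 ] gap 0.005710164682704032
```

View pics/w7.png

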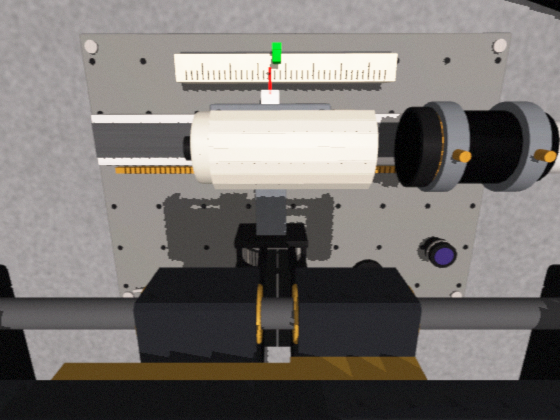

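The pointer tip is near column 270 and the clip is centred at about 277, so 5.8 mm remain by both pixels and network. Two more strokes should close it.

{"name": "move_arm", "arguments": {"deltas": [[-1,-1,-0.64,0,0],[-1,-1,0,0,0],[-1,-0.6,0,1,0],[-1,0,0,1,0],[-1,0,0,1,0],[-1,0,0,1,0],[-1,0,0,1,0],[-1,0,0,0.4,0],[-1,0,0,0,0],[-1,0,0,0,0]]}}

```text
time: 10.98
ee_pos: [0.5197, 0.01, 0.0872]
eef_rot: [0.993, 0.114, 0.0, 0.0]
ft_force: [0.3, -0.3, -0.8]
width: 0.0007
```

{"name": "move_arm", "arguments": {"deltas": [[-1,0,0,0.2,0],[-1,0,0,0.2,0],[-1,0,0,0,0],[-1,0,0.15,0,0],[-1,0,0.15,0,0],[-1,0,0.15,0,0],[-1,0,0.15,0,0],[-1,0,0.15,0,0],[-1,0,0,0,0]]}}

```text
time: 11.73
ee_pos: [0.5253, -0.0088, 0.0781]
eef_rot: [0.993, 0.114, 0.002, 0.0]
ft_force: [0.2, -1.4, 8.8]
width: 0.0005
```

```bash
python3 - <<'E'
from h import *
s,T,o=look('w8.png',('wheel_crest',))
print(s['ee_pos'],s['time'],s['ft_force'])
E
```

```text
wheel_crest 0.95 [ 0.5228 -0.0047  0.0776]
[ 0.5253 -0.0088  0.0781] 11.7333 [ 0.1687 -1.382   8.7787]
```

View pics/w8.png

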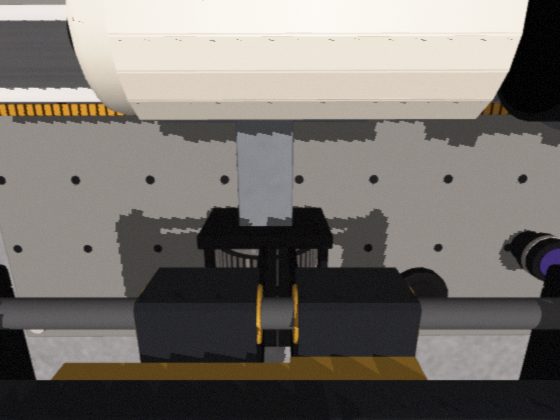

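That stroke advanced the carriage about 2.6 mm (cheek centre at 265 against 262, with the bench holes shifted −2 px). About 3 mm remain, so one more stroke.

{"name": "move_arm", "arguments": {"deltas": [[-1,0,0,-0.2,0],[-1,0,-0.6,0,0],[-1,0,0,0,0],[-1,0,0,0.2,0],[-1,0,0,0.02,0],[-1,0,0.15,0,0],[-1,0,0.15,0,0],[-1,0,0.15,0,0],[-1,0,0.15,0,0],[-1,0,0.15,0,0],[-1,0,0,0,0]]}}

```text
time: 12.75
ee_pos: [0.5263, -0.0137, 0.0776]
eef_rot: [0.994, 0.114, 0.001, 0.001]
ft_force: [-2.3, -3.4, 17.2]
width: 0.0006
```

{"name": "move_arm", "arguments": {"deltas": [[-1,0,0,-1,0],[-1,0,0,-1,0],[-1,0,0,-1,0],[-1,0,0,-1,0],[-1,0,0,-1,0],[-1,1,0,-0.8,0],[-1,1,0,0,0],[-1,0.6,0,0,0],[-1,0,0,0,0],[-1,0,0,0,0],[-1,0,0,0,0]]}}

```text
time: 13.67
ee_pos: [0.5875, 0.0023, 0.2204]
eef_rot: [0.993, 0.114, -0.001, 0.0]
ft_force: [0.0, -0.4, 0.2]
width: 0.0006
```

```bash
python3 - <<'E'
from h import *
s,T,o=look('w9.png')
print(s['ee_pos'],s['time'])
if 'pointer_tip' in o and 'preset_mark' in o: print((o['preset_mark']-o['pointer_tip'])@n)
gap('w9.png',T)
E
```

```text
wheel_crest 0.69 [ 0.5196 -0.0038  0.0779]
pointer_tip 0.67 [0.6938 0.036  0.051 ]
preset_mark 0.48 [0.6943 0.0332 0.0507]
[0.5875 0.0023 0.2204] 13.6667
0.00279986394979927
tip 267 271 67 91
bot 264 273 43 63
tip [0.6914 0.035  0.052 ] clip [0.7041 0.0374 0.052 ] gap 0.0005161288999569855
```

View pics/w9.png

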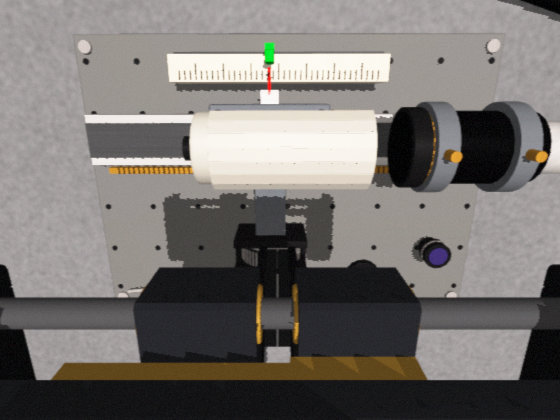

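The pointer tip is at column ~269 and the clip spans 264–273, so the pointer is centred on the clip (pixel gap 0.5 mm). The finger is clear, so I hand in.

```bash
python3 - <<'E'
from h import *
print(r.close_job())
E
```

```text
the job is handed in; nothing more can be done
None
```

I rolled the wheel towards the collimator in six strokes of 15 to 19 mm with the closed fingertip. I then lifted the finger clear and handed the job in at about 14 s of the 54 s allowed.

- **Pointer on the clip:** in the last wrist picture the pointer tip is at column ~269 and the clip spans columns 264–273. That is a gap of about 0.5 mm by my pixel measurement, against the 4 mm allowed.
- **Disagreement:** the network's points gave 2.8 mm short of the middle in that same picture. This is also within 4 mm, and I trusted the pixels.
- **Earlier estimates:** the starting gap came out between 14 and 17 mm depending on the method. With the finger pressing before the last two strokes, the top camera gave 2.8 mm left and the side camera 7.8 mm. The wrist camera then gave 5.7 to 5.9 mm, and I planned from that.
- **Forces:** the press on the wheel read up to about 19 N. In the readings and pictures I saw no contact with anything but the wheel. I did not measure the loose things or the clip again at the end, beyond what the last picture shows.

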